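Refit the filter lid of the desk air cleaner

ROBOT

A 7-joint arm with a two-finger parallel gripper is mounted at the origin on the work surface. World frame = base frame: x ahead of the robot, y to its left, z up, the work surface at z = 0. Lengths are in m, angles in degrees, forces in N, time in s.
With the tool pointing down it reaches from about 0.425 to 0.875 m from the base axis. Payload 4.7 kg.
Tool frame: the origin (TCP) lies on the centre line of the jaws, within the pads' length; the fingertips stand 25 mm ahead of it and the grasp point (between the pads) lies 6 mm ahead of it; z points along the fingers, y is the direction in which the jaws open and shut (so a half turn about z gives the same grasp; the last joint's range is limited). The gripper opens to 87 mm and grips with 3 to 60 N. Pads are 19 mm wide; open, the fingers measure 117 mm over their backs; the gripper's body (75 mm by 190 mm) begins 51 mm behind the grasp point.
Start: joints at [72.027, 18.392, -4.016, 83.108, 1.295, 78.541, -3.26], TCP at [0.209, -0.615, 0.248] pointing down, gripper open.
Joint ranges: [-163.93, 163.93], [-17.29, 119.83], [-79.2, 71.16], [3.27, 140.29], [-89.18, 269.18], [5.43, 117.66], [-154.24, 154.24]. Speed limits (degrees/s): [147.25, 147.25, 180, 180, 180, 180, 180].

INTERFACE

Orientations are given as [roll, pitch, yaw] about the fixed x, y, z axes, in that order (R = Rz(yaw) Ry(pitch) Rx(roll)).
In Python, from cell import env gives the robot as it stands.
- The arm moves only by the shell command python3 -m creep 'ROWS' [OPENING] [FORCE]. ROWS is JSON, a list of rows, each an object of numbers: "tx", "ty", "tz": the shift along the tool's x, y, z in m; "rx", "ry", "rz": the turn, a rotation vector about the tool's x, y, z in degrees. In form: [{"tx": .., "ty": .., "tz": .., "rx": .., "ry": .., "rz": ..}, ...]. A call has 1 to 20 rows; each row shifts and turns the commanded pose from where the row before left it, along the tool's axes as they then stand; what a row does not reach is not made up. A row lasts 1/8 s, in which the tool goes at most 62.5 mm and 10.7 degrees, less where a joint would pass 70% of its speed; a pose out of reach is approached as far as the arm can. A call is refused whole if a number of a shift passes 0.0625 or a number of a turn 10.7, either way. A call with a gripper value outside its range is refused whole. OPENING is the finger opening in m, from 0 to 0.087, set as the call begins (- or left out, the last holds). The fingers move at their own pace and stop on an object; FORCE is the grip in N (left out, the last holds). Time passes only in rows, so rows that do not move let the fingers close. It gives the time, the measured TCP pose, the force and the opening at its end, in the units of the state.
- env.get_obs(): the state, without advancing time (a new reading comes with each control period).
- env.read_camera(name): name is "side" or "top"; returns a dict with "pixels" (480x640x3 uint8, red, green, blue), "intrinsics" (3x3 intrinsics, pixels), "R" (3x3) and "t" (3): a world point X has camera coordinates R X + t. Camera axes: x right, y down, z forward; pixel columns grow to the right and rows downward; lengths in m; the calibration is good to about 2 mm. A picture is of the moment at which its call begins. There is no depth.
- env.sign_off(): hands the job in, once; it reports no verdict.
The state is a dict: "time_s": time; "qpos": joint angles; "joint_velocities": joint speeds; "effort": joint torques, N m; "tool_pos": TCP position; "tool_rot": TCP orientation; "force": force on the tool from outside, world axes, zero at the start; "wrist_torque": the same for the moment, N m; "grip_width": finger opening in m.
Only numpy, scipy, OpenCV 4.12 (cv2) and the standard library are available. Lean on these libraries where they do the work, as an engineer would, in place of code of your own. Each camera call takes 0.05 s, during which the arm holds its last target.

TASK

Put the loose filter lid back on the desk air cleaner: hold it tilted, hook its lip under the raised ledge of the housing, then swing the lid down and press it gently until it is fully home, flat on its rims, and held by the spring catch; then let go. Do not force it: the plastic cracks under a hard push. Leave the mug, the stapler and the calculator where they stand.

Things in the scene. Friction and masses are not known exactly. Their poses are not given: they have to be found in the camera images.
- housing: Shell of a grey desk air cleaner, fixed, 234 (x) x 210 (y) x 60 mm high, with a 200 x 190 mm bay frame in it, top 76 mm above the desk. Origin at the centre of the shell's underside, z up, x from ledge end to catch end. The frame sits in the shell up to 7 mm off along x and 2 mm off in height: not measured, find it by touch. Plastic cracks if the lid is pressed on it with over 30 N.
- bay_seat (a point): Where the fitted lid's origin lies if the frame is not off: shell frame (0, 0, 70 mm), at the top of two support rims. The numbers below are from this point in x, y, z and move with the frame. Rims: x -10 to +61, y 59 to 72.5 mm on either side; side walls at y +-72.5, +x end wall at +61, top of all walls z +6. Bay between the rims open to z -18 mm.
- catch (a joint): Spring catch on the frame's top at the +x end, 30 mm wide, at y = 0. Value in m: 0 = out (at rest), up to 0.010 pushed back towards +x; spring 3 N at 0, 6 N at 10 mm. Tooth tip at x +56.2, z +7.7 mm from bay_seat; above it a smooth ramp 60 degrees from level, up to z +20. Pressing the lid's middle down with 5 to 12 N makes its +x edge drive the catch back and snap beneath.
- ledge_nominal (a point): Middle of the ledge's lower free edge if the frame is not off (-63, 0, +6 mm from bay_seat). The raised ledge strap at the frame's -x end is 10 mm thick (z +6 to +16), 190 mm wide, and juts 13.5 mm over the bay; the wall at the back of this pocket is at x -76.5, where the lip's end stops. Open below the ledge to z -30 mm. Fitted, the lid has 1 mm play either way in x, 2.5 mm in y.
- lid: Off-white plastic filter lid, loose, flat on the desk with its fin up, 0.13 to 0.25 kg. Origin at the centre of the plate's underside. Plate 120 (x) x 140 (y) x 6 mm; from its -x edge a lip 15.5 mm long, 100 mm wide, 4 mm thick, flush with the underside, reaches to x = -75.5 mm. The +x edge (x = +60 mm) goes under the catch. Fitted, its axes are parallel to the housing's.
- lid_grip (a point): Centre of the lid's grip fin, half-way up: the upright fin on the middle of the plate is 12 mm thick (x), 60 mm long (y) and 36 mm high (6 to 42 mm above the underside); this point is 24 mm above the underside. Same axes as the lid.
- lid_lip (a point): Middle of the lip's free end, half-way through its 4 mm thickness (lid frame x -75.5, y 0, z 2 mm).
- mug: Dark steel mug, 80 mm across and 95 mm high, loose bystander; origin at the centre of its foot.
- stapler: Black stapler, 135 x 36 x 45 mm, loose bystander; origin at the centre of its foot.
- calculator: Grey desk calculator, 120 x 75 x 20 mm, loose bystander; origin at the centre of its underside.

How it is judged (in metres and radians):
On the way:
1. the lid is hooked: tilted by more than 8 degrees, with its lip below and in under the ledge (x of lid_lip in the frame of housing between -0.086 and -0.066 m and z of lid_lip in the frame of housing between 0.04 and 0.0755 m and y of lid_lip in the frame of housing between -0.025 and 0.025 m and angle between lid_lip's own z axis and vertical between 0.14 and 1 rad), for 0.1 s.
At the end, for the whole second after the job is handed in: The lid lies flat and at rest in the bay (tilted less than 1.4 degrees, at seated height within 3 mm, which allows for the frame's own offset of up to 2 mm), its lip under the ledge and within 5 mm of the middle, and the catch sprung back out (within 1.5 mm) over the lid's edge (x of lid_lip in the frame of housing between -0.0855 and -0.0655 m and y of lid_lip in the frame of housing between -0.005 and 0.005 m and z of lid_grip in the frame of housing between 0.091 and 0.097 m and angle between lid_grip's own z axis and vertical below 0.025 rad and angle between the x axis of lid and the x axis of housing, either way round below 0.06 rad and value of joint catch below 0.0015 m and linear speed of lid below 0.01 m/s); the robot touches nothing.
It fails at once if the lid is pressed on the housing with more than 30 N (contact force between lid and housing above 30 N).
It fails at once if the mug is moved by more than 2 cm (distance of mug from where it was at the start of the episode above 0.02 m).
It fails at once if the stapler is moved by more than 2 cm (distance of stapler from where it was at the start of the episode above 0.02 m).
It fails at once if the calculator is moved by more than 2 cm (distance of calculator from where it was at the start of the episode above 0.02 m).
It also fails if it takes over 48 s, if anything falls off the work surface, if the arm or the gripper's body presses on something with over 40 N, if the wrist force passes 120 N, or if a joint passes its speed limit or range.

## Working session

There is one attempt and no reset: what is moved stays moved. The work goes in short steps, Python scripts to look and compute and a shell command to move; the robot and the scene stay as the last step left them, time stands still between calls to the robot, and variables do not carry over. Pictures are saved under pics/ and viewed, and the job is handed in when it is done.

```bash
ls; mkdir -p pics; python3 - <<'E'
from cell import env
import cv2
o=env.get_obs(); print(o)
for n in("top","side"):
    c=env.read_camera(n); cv2.imwrite(f"pics/{n}0.png",c["pixels"][:,:,::-1]); print(n,c["intrinsics"],c["R"],c["t"])
E
```

```text
pics
{'time_s': 0.0, 'qpos': array([72.02813669, 18.43821404, -4.01604123, 83.17590477,  1.2961976 ,
       78.54058088, -3.26137745]), 'joint_velocities': array([ 0.04204166,  0.05324228,  0.06075052, -0.0155698 ,  0.03229373,
       -0.05040174, -0.05949038]), 'effort': array([ 6.91425498e-05, -4.91288996e+01, -4.04010275e-01, -3.12523842e+01,
       -6.40095212e-02,  4.38728440e-02,  1.78570608e-04]), 'tool_pos': array([ 0.20904222, -0.61492651,  0.24646235]), 'tool_rot': array([-1.79890614e+02,  6.82877200e-03,  1.87809870e+01]), 'force': array([-0.2690092 ,  0.19612254, -0.42907704]), 'wrist_torque': array([0.02893255, 0.01403102, 0.01948827]), 'grip_width': 0.0868513155346988}
top [[590.96256045   0.         320.73285551]
 [  0.         590.96256045 235.95679126]
 [  0.           0.           1.        ]] [[ 0.0123898  -0.99977177 -0.01740386]
 [-0.99358301 -0.01035245 -0.11263046]
 [ 0.11242459  0.01868765 -0.99348452]] [0.01150121 0.62535635 0.93810717]
side [[527.43905856   0.         318.87474393]
 [  0.         527.43905856 244.48632573]
 [  0.           0.           1.        ]] [[-0.94788732 -0.31757828 -0.02556698]
 [-0.14143072  0.49132175 -0.85941857]
 [ 0.28549429 -0.81101601 -0.51063298]] [0.58547318 0.15334339 0.63577497]
```

View pics/top0.png

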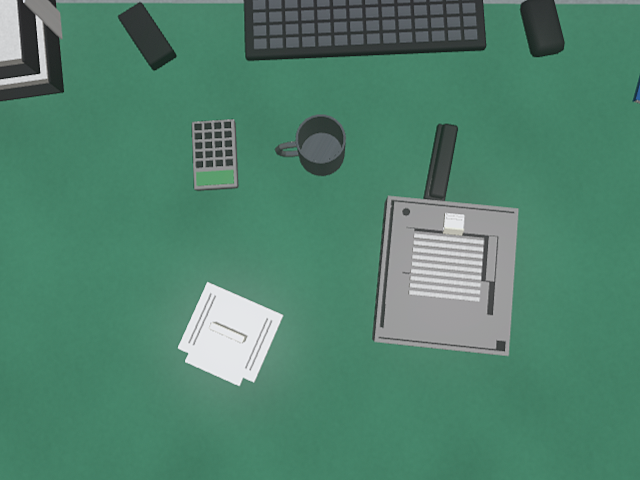

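View pics/side0.png

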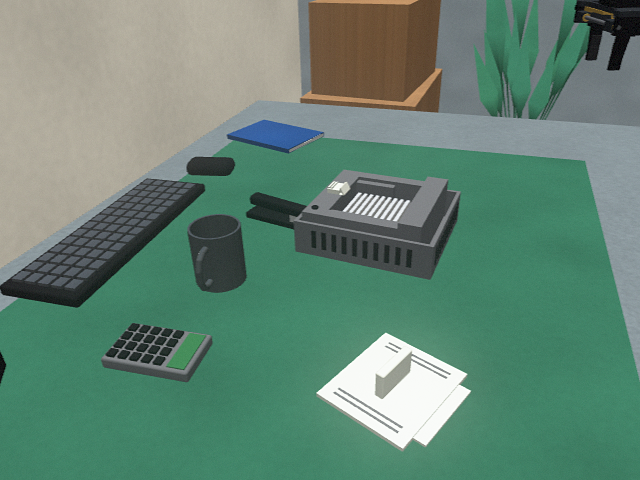

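```bash
python3 - <<'E'
import cv2
a=cv2.imread("pics/top0.png"); 
cv2.imwrite("pics/h.png",cv2.resize(a[190:365,365:530],None,fx=3.4,fy=3.4,interpolation=2))
cv2.imwrite("pics/l.png",cv2.resize(a[275:390,170:290],None,fx=5,fy=5,interpolation=2))
b=cv2.imread("pics/side0.png"); cv2.imwrite("pics/hs.png",cv2.resize(b[160:285,285:470],None,fx=4,fy=4,interpolation=2))
E
```

```text
(no output)
```

View pics/h.png

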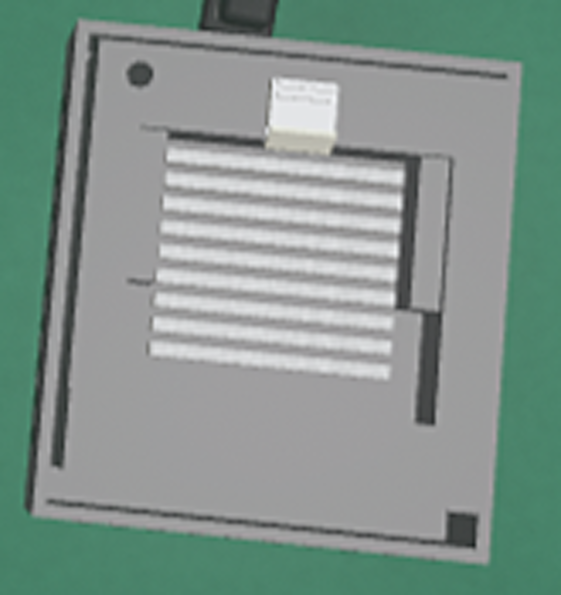

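View pics/hs.png

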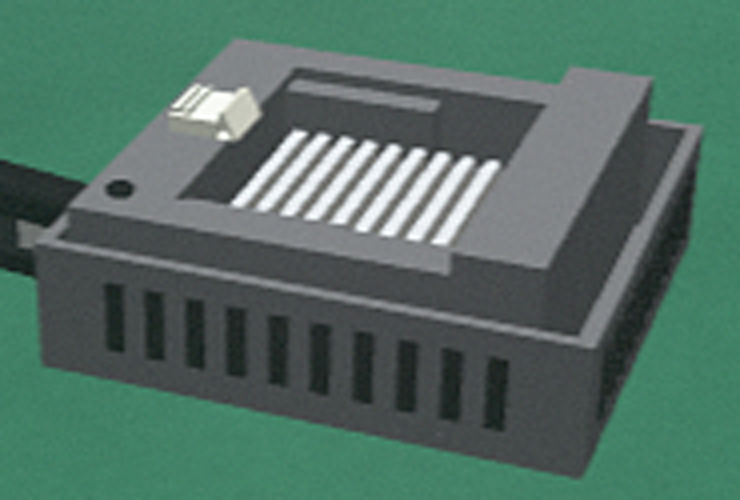

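View pics/l.png

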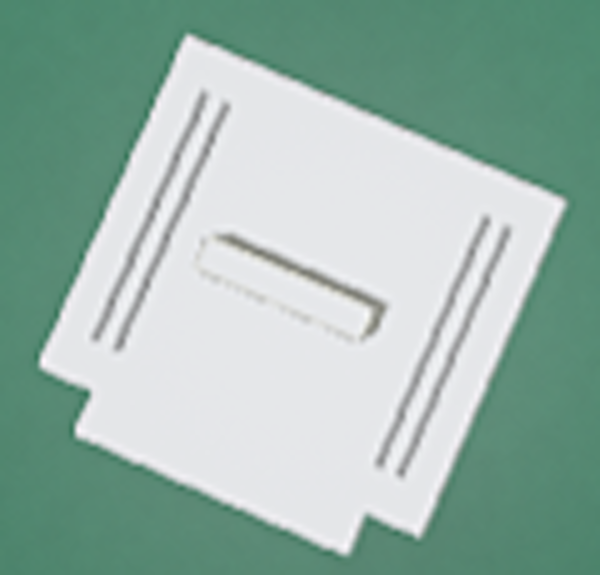

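```bash
cat > h.py <<'E'
import numpy as np, cv2
K={};
K["top"]=(np.array([[590.96256045,0,320.73285551],[0,590.96256045,235.95679126],[0,0,1]]),np.array([[0.0123898,-0.99977177,-0.01740386],[-0.99358301,-0.01035245,-0.11263046],[0.11242459,0.01868765,-0.99348452]]),np.array([0.01150121,0.62535635,0.93810717]))
K["side"]=(np.array([[527.43905856,0,318.87474393],[0,527.43905856,244.48632573],[0,0,1]]),np.array([[-0.94788732,-0.31757828,-0.02556698],[-0.14143072,0.49132175,-0.85941857],[0.28549429,-0.81101601,-0.51063298]]),np.array([0.58547318,0.15334339,0.63577497]))
def cast(cam,uv,z):
    k,R,t=K[cam]; uv=np.atleast_2d(uv)
    d=(R.T@np.linalg.inv(k)@np.c_[uv,np.ones(len(uv))].T).T; C=-R.T@t
    return C+d*((z-C[2])/d[:,2])[:,None]
def proj(cam,X):
    k,R,t=K[cam]; p=(k@(R@np.atleast_2d(X).T+t[:,None])).T; return p[:,:2]/p[:,2:]
def rigid(src,dst):
    a=src-src.mean(0); b=dst-dst.mean(0)
    th=np.arctan2((a[:,0]*b[:,1]-a[:,1]*b[:,0]).sum(),(a*b).sum())
    R=np.array([[np.cos(th),-np.sin(th)],[np.sin(th),np.cos(th)]]); o=dst.mean(0)-R@src.mean(0)
    return np.degrees(th),o,np.linalg.norm(src@R.T+o-dst,axis=1)
E
python3 - <<'E'
from h import *
for c in K: print(c,-K[c][1].T@K[c][2])
S=np.array
# lid plate outline: +x+y,+x-y,-x-y,-x+y
g=S([[187,34],[566,202],[420,538],[40,365]])/5+[169.6,274.6]
w=cast("top",g,.006)[:,:2]
m=S([[60,70],[60,-70],[-60,-70],[-60,70]])/1e3
print("lid",rigid(m,w))
hc=S([[80,21],[522,63],[489,563],[32,515]])/3.4+[364.6,189.6]
w=cast("top",hc,.06)[:,:2]
m=S([[117,105],[117,-105],[-117,-105],[-117,105]])/1e3
th,o,r=rigid(m,w); print("house",th,o,r)
c,s=np.cos(np.radians(th)),np.sin(np.radians(th)); Rm=S([[c,-s],[s,c]])
# tooth tip bottom edge, ledge edge z .086
for nm,p,z in(("tooth",[[267,150],[332,155]],.0777),("ledge",[[150,355],[390,380]],.086),("ledgebot",[[150,355],[390,380]],.076),("frame+x wall",[[168,131],[405,155]],.076),("catch top/back",[[271,78],[338,83]],.09)):
    q=cast("top",S(p)/3.4+[364.6,189.6],z)[:,:2]; print(nm,(q-o)@Rm)
E
```

```text
top [5.15734633e-01 4.41536969e-04 1.00262929e+00]
side [0.39513995 0.6262163  0.47140261]
lid (np.float64(-22.76055437313678), array([0.46660248, 0.16858314]), array([0.00046566, 0.00026987, 0.0003096 , 0.00061484]))
house -5.202979917287225 [ 0.56366867 -0.18318259] [0.0010823  0.00029433 0.00051603 0.00054823]
tooth [[ 0.06121588  0.01445067]
 [ 0.0619184  -0.0154745 ]]
ledge [[-0.03845976  0.0609975 ]
 [-0.03854597 -0.04747553]]
ledgebot [[-0.03817689  0.05971537]
 [-0.03826404 -0.04994104]]
frame+x wall [[ 0.06567018  0.06036271]
 [ 0.06554452 -0.04925209]]
catch top/back [[ 0.09280125  0.01746778]
 [ 0.09356042 -0.01308508]]
```

```bash
python3 -m creep '[{"rz":-9.7},{"rz":-9.7},{"rz":-9.7},{"rz":-9.7},{"rz":-9.7},{"tx":0.02,"ty":0.005},{"tx":0.0413,"ty":0.009},{"tx":0.0413,"ty":0.009},{"tx":0.0413,"ty":0.009},{"tx":0.0413,"ty":0.009},{"tx":0.0413,"ty":0.009},{"tx":0.0413,"ty":0.009},{"tx":0.0413,"ty":0.009},{"tx":0.0413,"ty":0.009},{"tx":0.0413,"ty":0.009},{"tx":0.0413,"ty":0.009},{"tx":0.0413,"ty":0.009},{"tx":0.02,"ty":0.005}]' 0.06 20
```

```text
$[0]: bad value
```

```bash
python3 -m creep '[{"tx":0,"ty":0,"tz":0,"rx":0,"ry":0,"rz":-9.7},{"tx":0,"ty":0,"tz":0,"rx":0,"ry":0,"rz":-9.7},{"tx":0,"ty":0,"tz":0,"rx":0,"ry":0,"rz":-9.7},{"tx":0,"ty":0,"tz":0,"rx":0,"ry":0,"rz":-9.7},{"tx":0,"ty":0,"tz":0,"rx":0,"ry":0,"rz":-9.7}]' 0.06 20
```

```text
time_s: 0.72
tool_pos: [0.2091, -0.6151, 0.2469]
tool_rot: [-180.0, -0.0, 67.6]
force: [-0.8, 0.6, 0.5]
grip_width: 0.0605
```

```bash
python3 -m creep '[{"tx":0.02,"ty":0.005,"tz":0,"rx":0,"ry":0,"rz":0},{"tx":0.041,"ty":0.009,"tz":0,"rx":0,"ry":0,"rz":0},{"tx":0.041,"ty":0.009,"tz":0,"rx":0,"ry":0,"rz":0},{"tx":0.041,"ty":0.009,"tz":0,"rx":0,"ry":0,"rz":0},{"tx":0.041,"ty":0.009,"tz":0,"rx":0,"ry":0,"rz":0},{"tx":0.041,"ty":0.009,"tz":0,"rx":0,"ry":0,"rz":0},{"tx":0.041,"ty":0.009,"tz":0,"rx":0,"ry":0,"rz":0},{"tx":0.041,"ty":0.009,"tz":0,"rx":0,"ry":0,"rz":0},{"tx":0.041,"ty":0.009,"tz":0,"rx":0,"ry":0,"rz":0},{"tx":0.041,"ty":0.009,"tz":0,"rx":0,"ry":0,"rz":0},{"tx":0.041,"ty":0.009,"tz":0,"rx":0,"ry":0,"rz":0},{"tx":0.041,"ty":0.009,"tz":0,"rx":0,"ry":0,"rz":0},{"tx":0.025,"ty":0.005,"tz":0,"rx":0,"ry":0,"rz":0},{"tx":0,"ty":0,"tz":0,"rx":0,"ry":0,"rz":0}]'
cat >> h.py <<'E'
from scipy.spatial.transform import Rotation as Rn
def here():
    from cell import env
    o=env.get_obs(); R=Rn.from_euler("xyz",o["tool_rot"],degrees=True).as_matrix()
    return o,np.array(o["tool_pos"]),R
def todo(p,rpy):
    o,q,R=here(); Rt=Rn.from_euler("xyz",rpy,degrees=True).as_matrix()
    print("t",np.round(o["time_s"],2),"pos",np.round(q,4),"rpy",np.round(o["tool_rot"],2),"F",np.round(o["force"],1),"T",np.round(o["wrist_torque"],2),"w",round(o["grip_width"],4))
    print("shift tool mm",np.round(1e3*R.T@(np.array(p)-q),1),"rotvec",np.round(np.degrees(Rn.from_matrix(R.T@Rt).as_rotvec()),2))
E
python3 -c "
from h import *
todo([.4666,.1686,.15],[180,0,67.24])"
```

```text
time_s: 2.48
tool_pos: [0.5022, -0.196, 0.2475]
tool_rot: [-180.0, -0.0, 67.5]
force: [-0.2, -0.4, -0.6]
grip_width: 0.0604
t 2.48 pos [ 0.5022 -0.196   0.2475] rpy [-1.7998e+02 -4.0000e-02  6.7470e+01] F [-0.2 -0.4 -0.6] T [-0.04 -0.03 -0.04] w 0.0604
shift tool mm [ 323.1 -172.5   97.8] rotvec [-0.02 -0.04  0.23]
```

```bash
python3 -m creep '[{"tx":0.02,"ty":-0.0107,"tz":0,"rx":0,"ry":0,"rz":0.23},{"tx":0.0404,"ty":-0.0216,"tz":0.012,"rx":0,"ry":0,"rz":0},{"tx":0.0404,"ty":-0.0216,"tz":0.012,"rx":0,"ry":0,"rz":0},{"tx":0.0404,"ty":-0.0216,"tz":0.012,"rx":0,"ry":0,"rz":0},{"tx":0.0404,"ty":-0.0216,"tz":0.012,"rx":0,"ry":0,"rz":0},{"tx":0.0404,"ty":-0.0216,"tz":0.012,"rx":0,"ry":0,"rz":0},{"tx":0.0404,"ty":-0.0216,"tz":0.012,"rx":0,"ry":0,"rz":0},{"tx":0.0404,"ty":-0.0216,"tz":0.012,"rx":0,"ry":0,"rz":0},{"tx":0.0203,"ty":-0.0106,"tz":0.012,"rx":0,"ry":0,"rz":0},{"tx":0,"ty":0,"tz":0,"rx":0,"ry":0,"rz":0},{"tx":0,"ty":0,"tz":0,"rx":0,"ry":0,"rz":0}]'
python3 -c "
from h import *
todo([.4666,.1686,.033],[180,0,67.24])"
```

```text
time_s: 3.85
tool_pos: [0.4683, 0.1635, 0.1516]
tool_rot: [180.0, 0.1, 66.9]
force: [0.1, -0.2, 1.1]
grip_width: 0.0597
t 3.85 pos [0.4683 0.1635 0.1516] rpy [1.7997e+02 7.0000e-02 6.6930e+01] F [ 0.1 -0.2  1.1] T [-0.03 -0.09  0.06] w 0.0597
shift tool mm [  4.2  -3.6 118.6] rotvec [ 0.03  0.07 -0.31]
```

```bash
python3 -m creep '[{"tx":0.0042,"ty":-0.0036,"tz":0.02,"rx":0,"ry":0,"rz":-0.3},{"tx":0,"ty":0,"tz":0.025,"rx":0,"ry":0,"rz":0},{"tx":0,"ty":0,"tz":0.025,"rx":0,"ry":0,"rz":0},{"tx":0,"ty":0,"tz":0.02,"rx":0,"ry":0,"rz":0},{"tx":0,"ty":0,"tz":0.015,"rx":0,"ry":0,"rz":0},{"tx":0,"ty":0,"tz":0.010,"rx":0,"ry":0,"rz":0},{"tx":0,"ty":0,"tz":0.0,"rx":0,"ry":0,"rz":0},{"tx":0,"ty":0,"tz":0,"rx":0,"ry":0,"rz":0}]'
python3 -c "
from h import *
todo([.4666,.1686,.034],[180,0,67.24])
import cv2
from cell import env
cv2.imwrite('pics/a.png',env.read_camera('side')['pixels'][:,:,::-1])"
```

```text
time_s: 4.85
tool_pos: [0.4672, 0.1703, 0.0371]
tool_rot: [180.0, -0.0, 67.4]
force: [0.1, -0.9, 0.4]
grip_width: 0.0601
t 4.85 pos [0.4672 0.1703 0.0371] rpy [ 1.7995e+02 -3.0000e-02  6.7360e+01] F [ 0.1 -0.9  0.4] T [-0.01 -0.09 -0.01] w 0.0601
shift tool mm [-1.8  0.1  3.1] rotvec [ 0.05 -0.03  0.12]
```

View pics/a.png

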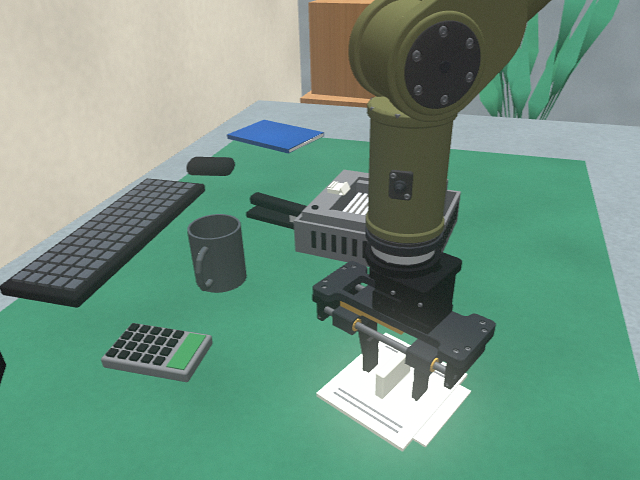

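The picture shows the open fingers (about 372,350 and 420,380) straddling the fin (393,372). Lower a little and grip.

```bash
python3 -m creep '[{"tx":-0.0015,"ty":0,"tz":0.0025,"rx":0,"ry":0,"rz":0},{"tx":0,"ty":0,"tz":0,"rx":0,"ry":0,"rz":0}]'
python3 -m creep '[{"tx":0,"ty":0,"tz":0,"rx":0,"ry":0,"rz":0},{"tx":0,"ty":0,"tz":0,"rx":0,"ry":0,"rz":0},{"tx":0,"ty":0,"tz":0,"rx":0,"ry":0,"rz":0},{"tx":0,"ty":0,"tz":0,"rx":0,"ry":0,"rz":0},{"tx":0,"ty":0,"tz":0,"rx":0,"ry":0,"rz":0},{"tx":0,"ty":0,"tz":0,"rx":0,"ry":0,"rz":0}]' 0 45
python3 -m creep '[{"tx":0,"ty":0,"tz":-0.01,"rx":0,"ry":0,"rz":0},{"tx":0,"ty":0,"tz":-0.02,"rx":0,"ry":0,"rz":0},{"tx":0,"ty":0,"tz":-0.03,"rx":0,"ry":0,"rz":0},{"tx":0,"ty":0,"tz":-0.03,"rx":0,"ry":0,"rz":0},{"tx":0,"ty":0,"tz":-0.03,"rx":0,"ry":0,"rz":0},{"tx":0,"ty":0,"tz":-0.03,"rx":0,"ry":0,"rz":0},{"tx":0,"ty":0,"tz":-0.015,"rx":0,"ry":0,"rz":0},{"tx":0,"ty":0,"tz":0,"rx":0,"ry":0,"rz":0}]'
python3 -c "
from h import *
todo([.4666,.1686,.2],[180,0,67.24])"
```

```text
time_s: 5.15
tool_pos: [0.4661, 0.1684, 0.034]
tool_rot: [180.0, 0.0, 67.3]
force: [-0.4, 0.9, -1.1]
grip_width: 0.0599
time_s: 5.9
tool_pos: [0.4663, 0.1686, 0.034]
tool_rot: [180.0, -0.0, 67.4]
force: [0.3, -0.3, -0.6]
grip_width: 0.0116
time_s: 6.9
tool_pos: [0.4667, 0.1689, 0.2002]
tool_rot: [179.9, -0.0, 67.3]
force: [-0.0, -0.6, -1.6]
grip_width: 0.0115
t 6.9 pos [0.4667 0.1689 0.2002] rpy [ 1.7986e+02 -4.0000e-02  6.7350e+01] F [-0.  -0.6 -1.6] T [-0.04 -0.06 -0.05] w 0.0115
shift tool mm [-0.3  0.   0.2] rotvec [ 0.14 -0.04  0.11]
```

```bash
cat >> h.py <<'E'
def bay(px,pz,th,py=0.0,dx=5.0,dz=0.0,H=34.0):
    "px,pz (mm, from bay_seat): lip end's bottom; th tilt deg"
    a=np.radians(th); x=px+75.5*np.cos(a)-H*np.sin(a)+dx; z=pz+75.5*np.sin(a)+H*np.cos(a)+dz+70
    y=np.radians(-5.2); X=.56367+(x*np.cos(y)-py*np.sin(y))/1e3; Y=-.18318+(x*np.sin(y)+py*np.cos(y))/1e3
    return [X,Y,z/1e3],[180-th,0,84.8]
def where(dx=5.0,H=34.0):
    "lip end bottom in bay from measured tcp"
    o,q,R=here(); tip=q+R@np.array([0,-.0755,H/1e3]); y=np.radians(-5.2); d=tip[:2]-[.56367,-.18318]
    print("t",round(o["time_s"],2),"lip x %.1f y %.1f z %.1f"%(1e3*(d[0]*np.cos(y)+d[1]*np.sin(y))-dx,1e3*(-d[0]*np.sin(y)+d[1]*np.cos(y)),1e3*tip[2]-70),"rpy",np.round(o["tool_rot"],2),"F",np.round(o["force"],1),"T",np.round(o["wrist_torque"],2),"w",round(o["grip_width"],4))
E
python3 -c "
from h import *
p,r=bay(-59,45,15);print(p); todo(p,r)"
```

```text
[np.float64(0.573755871382865), np.float64(-0.18409788620068995), np.float64(0.16738231599906866)]
t 6.9 pos [0.4667 0.1689 0.2002] rpy [ 1.7986e+02 -4.0000e-02  6.7350e+01] F [-0.  -0.6 -1.6] T [-0.04 -0.06 -0.05] w 0.0115
shift tool mm [-284.5  234.7   33.2] rotvec [-14.74   2.26 -17.36]
```

```bash
python3 -m creep '[{"tx":-0.014,"ty":0.012,"tz":0,"rx":0,"ry":0,"rz":0},{"tx":-0.03,"ty":0.0247,"tz":0,"rx":0,"ry":0,"rz":0},{"tx":-0.03,"ty":0.0247,"tz":0,"rx":0,"ry":0,"rz":0},{"tx":-0.03,"ty":0.0247,"tz":0,"rx":0,"ry":0,"rz":0},{"tx":-0.03,"ty":0.0247,"tz":0,"rx":0,"ry":0,"rz":0},{"tx":-0.03,"ty":0.0247,"tz":0,"rx":0,"ry":0,"rz":0},{"tx":-0.03,"ty":0.0247,"tz":0,"rx":0,"ry":0,"rz":0},{"tx":-0.03,"ty":0.0247,"tz":0,"rx":0,"ry":0,"rz":0},{"tx":-0.03,"ty":0.0247,"tz":0,"rx":0,"ry":0,"rz":0},{"tx":-0.03,"ty":0.0247,"tz":0,"rx":0,"ry":0,"rz":0},{"tx":0,"ty":0,"tz":0,"rx":0,"ry":0,"rz":-4},{"tx":0,"ty":0,"tz":0,"rx":0,"ry":0,"rz":-4.5},{"tx":0,"ty":0,"tz":0,"rx":0,"ry":0,"rz":-4.5},{"tx":0,"ty":0,"tz":0,"rx":0,"ry":0,"rz":-4.45},{"tx":0,"ty":0,"tz":0,"rx":-3,"ry":0,"rz":0},{"tx":0,"ty":0,"tz":0,"rx":-4,"ry":0,"rz":0},{"tx":0,"ty":0,"tz":0,"rx":-4,"ry":0,"rz":0},{"tx":0,"ty":0,"tz":0,"rx":-4,"ry":0,"rz":0},{"tx":0,"ty":0,"tz":0,"rx":0,"ry":0,"rz":0},{"tx":0,"ty":0,"tz":0,"rx":0,"ry":0,"rz":0}]'
python3 -c "
from h import *
p,r=bay(-59,35,15); todo(p,r); where()
import cv2
from cell import env
for c in('side','top'): cv2.imwrite('pics/b%s.png'%c,env.read_camera(c)['pixels'][:,:,::-1])"
```

```text
time_s: 9.4
tool_pos: [0.5728, -0.1835, 0.1984]
tool_rot: [165.1, -0.0, 84.8]
force: [0.4, 1.3, -1.4]
grip_width: 0.0118
t 9.4 pos [ 0.5728 -0.1835  0.1984] rpy [ 1.6511e+02 -3.0000e-02  8.4810e+01] F [ 0.4  1.3 -1.4] T [-0.02  0.33 -0.01] w 0.0118
shift tool mm [-0.5 -9.6 39.9] rotvec [-0.11 -0.03 -0.  ]
t 9.4 lip x -60.1 y 0.5 z 76.2 rpy [ 1.6511e+02 -3.0000e-02  8.4810e+01] F [ 0.4  1.3 -1.4] T [-0.02  0.33 -0.01] w 0.0118
```

View pics/bside.png

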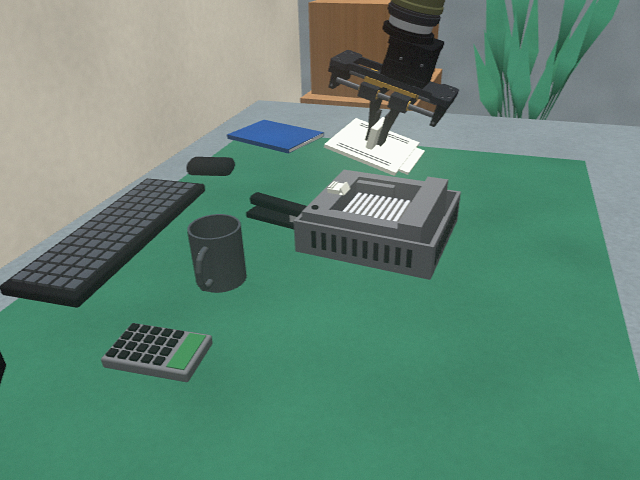

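View pics/btop.png

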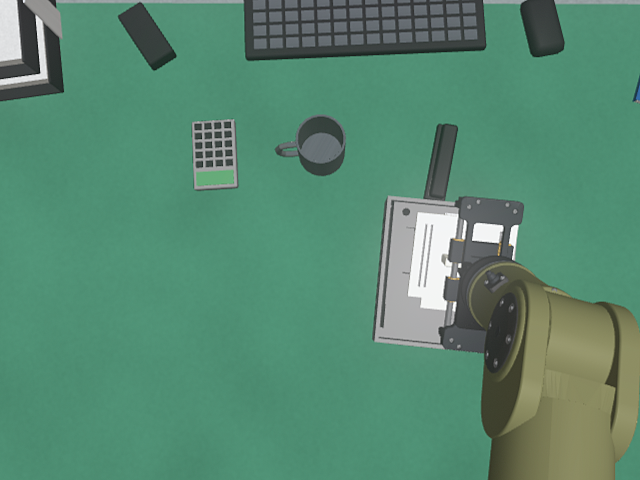

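The lid is held tilted above the housing: in the side view its lip is at the lower right (~412,163). In the top view the lid is over the bay. I'll check the hold against the picture.

```bash
python3 - <<'E'
from h import *
o,q,R=here()
L=lambda x,y,z:q+R@(np.array([y,x,34-z])/1e3)
pts=[L(-75.5,50,4),L(-75.5,-50,4),L(60,70,6),L(60,-70,6),L(-60,70,6),L(-60,-70,6)]
uv=proj("side",pts); print(np.round(uv,1))
print(np.round(proj("top",[pts[2],pts[4]]),1))
b=cv2.imread("pics/bside.png")
c=cv2.resize(b[100:190,310:450],None,fx=5,fy=5,interpolation=2)
for u in uv: cv2.circle(c,tuple(int(v) for v in (u-[309.6,99.6])*5),4,(0,0,255),1)
cv2.imwrite("pics/bc.png",c)
E
```

```text
[[407.5 172. ]
 [423.5 150.1]
 [323.7 143.3]
 [355.  117.5]
 [394.8 171.9]
 [418.4 141.9]]
[[418.3 210.8]
 [408.2 294.4]]
```

View pics/bc.png

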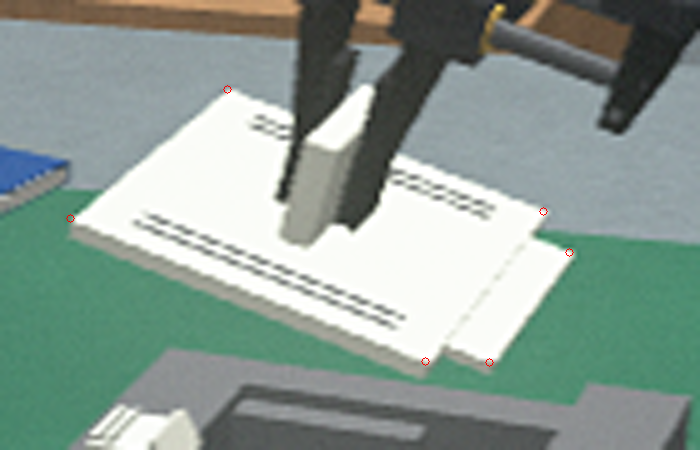

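```bash
python3 -m creep '[{"tx":-0.0005,"ty":0.0,"tz":0.006,"rx":0,"ry":0,"rz":0},{"tx":0,"ty":-0.003,"tz":0.0135,"rx":0,"ry":0,"rz":0},{"tx":0,"ty":-0.0035,"tz":0.0135,"rx":0,"ry":0,"rz":0},{"tx":0,"ty":-0.0036,"tz":0.0135,"rx":0,"ry":0,"rz":0},{"tx":0,"ty":-0.0035,"tz":0.012,"rx":0,"ry":0,"rz":0},{"tx":0,"ty":0,"tz":0,"rx":0,"ry":0,"rz":0},{"tx":0,"ty":0,"tz":0,"rx":0,"ry":0,"rz":0}]'
python3 -c "
from h import *
where()
p,r=bay(-58.5,-8,15); todo(p,r)
import cv2
from cell import env
c=env.read_camera('side')['pixels'][:,:,::-1]
cv2.imwrite('pics/c.png',cv2.resize(c[110:290,270:480],None,fx=3.5,fy=3.2,interpolation=2))"
```

```text
time_s: 10.38
tool_pos: [0.5753, -0.1844, 0.1394]
tool_rot: [165.0, 0.0, 84.8]
force: [0.1, -0.0, -1.7]
grip_width: 0.0118
t 10.38 lip x -57.4 y -0.2 z 17.0 rpy [1.6496e+02 1.0000e-02 8.4810e+01] F [ 0.1 -0.  -1.7] T [-0.01  0.27 -0.02] w 0.0118
t 10.38 pos [ 0.5753 -0.1844  0.1394] rpy [1.6496e+02 1.0000e-02 8.4810e+01] F [ 0.1 -0.  -1.7] T [-0.01  0.27 -0.02] w 0.0118
shift tool mm [ 0.1 -7.5 23.9] rotvec [0.04 0.01 0.01]
```

View pics/c.png

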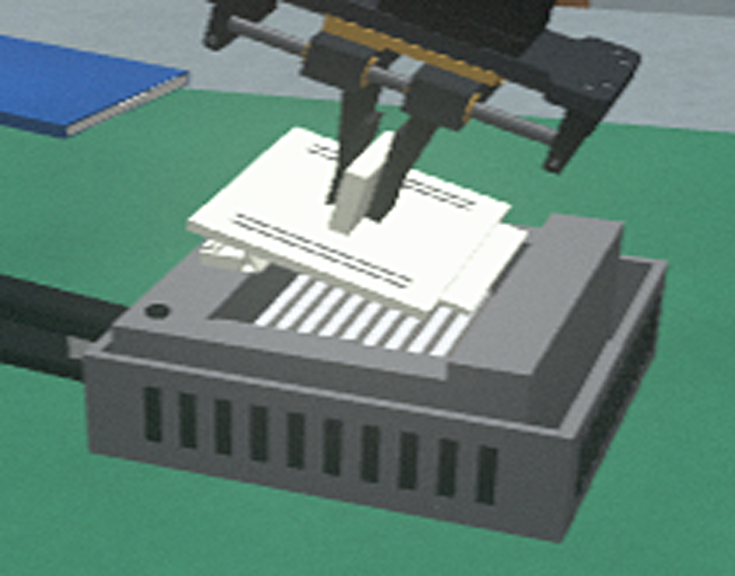

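The lip end (~500,290 in the crop) sits just ahead of the ledge and the +x edge clears the catch. Descending in small steps.

```bash
python3 -m creep '[{"tx":0,"ty":-0.0013,"tz":0.0048,"rx":0,"ry":0,"rz":0},{"tx":0,"ty":-0.0013,"tz":0.0048,"rx":0,"ry":0,"rz":0},{"tx":0,"ty":0,"tz":0,"rx":0,"ry":0,"rz":0}]'
python3 -c "
from h import *
where()"
python3 -m creep '[{"tx":0,"ty":-0.0013,"tz":0.0048,"rx":0,"ry":0,"rz":0},{"tx":0,"ty":-0.0013,"tz":0.0048,"rx":0,"ry":0,"rz":0},{"tx":0,"ty":-0.0013,"tz":0.0048,"rx":0,"ry":0,"rz":0},{"tx":0,"ty":0,"tz":0,"rx":0,"ry":0,"rz":0}]'
python3 -c "
from h import *
where()"
```

```text
time_s: 10.8
tool_pos: [0.5745, -0.1842, 0.1284]
tool_rot: [165.1, -0.0, 84.8]
force: [-0.3, -0.3, -1.9]
grip_width: 0.0116
t 10.8 lip x -58.3 y -0.0 z 6.1 rpy [ 1.6506e+02 -1.0000e-02  8.4800e+01] F [-0.3 -0.3 -1.9] T [-0.02  0.25 -0.  ] w 0.0116
time_s: 11.3
tool_pos: [0.5745, -0.1841, 0.1135]
tool_rot: [165.1, -0.0, 84.8]
force: [-0.3, -0.0, -1.3]
grip_width: 0.0118
t 11.3 lip x -58.3 y 0.0 z -8.9 rpy [ 1.6506e+02 -2.0000e-02  8.4810e+01] F [-0.3 -0.  -1.3] T [ 0.01  0.31 -0.01] w 0.0118
```

```bash
python3 -m creep '[{"tx":0,"ty":-0.0039,"tz":-0.001,"rx":0,"ry":0,"rz":0},{"tx":0,"ty":-0.0039,"tz":-0.001,"rx":0,"ry":0,"rz":0},{"tx":0,"ty":-0.0039,"tz":-0.0011,"rx":0,"ry":0,"rz":0},{"tx":0,"ty":-0.0019,"tz":-0.0005,"rx":0,"ry":0,"rz":0},{"tx":0,"ty":0,"tz":0,"rx":0,"ry":0,"rz":0}]'
python3 -c "
from h import *
where()"
python3 -m creep '[{"tx":0,"ty":-0.001,"tz":-0.0003,"rx":0,"ry":0,"rz":0},{"tx":0,"ty":0,"tz":0,"rx":0,"ry":0,"rz":0}]'
python3 -c "
from h import *
where()"
python3 -m creep '[{"tx":0,"ty":-0.001,"tz":-0.0003,"rx":0,"ry":0,"rz":0},{"tx":0,"ty":0,"tz":0,"rx":0,"ry":0,"rz":0}]'
python3 -c "
from h import *
where()"
```

```text
time_s: 11.92
tool_pos: [0.5608, -0.1832, 0.1142]
tool_rot: [165.0, 0.0, 84.8]
force: [0.5, -0.2, -1.2]
grip_width: 0.0118
t 11.93 lip x -72.0 y -0.3 z -8.2 rpy [1.6499e+02 2.0000e-02 8.4790e+01] F [ 0.5 -0.2 -1.2] T [0.04 0.27 0.01] w 0.0118
time_s: 12.18
tool_pos: [0.5599, -0.183, 0.1142]
tool_rot: [165.0, 0.0, 84.8]
force: [0.1, -0.2, -0.8]
grip_width: 0.0117
t 12.18 lip x -72.9 y -0.1 z -8.2 rpy [164.99   0.    84.8 ] F [ 0.1 -0.2 -0.8] T [ 0.    0.3  -0.02] w 0.0117
time_s: 12.42
tool_pos: [0.5595, -0.1829, 0.1145]
tool_rot: [164.9, 0.0, 84.8]
force: [3.9, 0.4, -3.1]
grip_width: 0.0117
t 12.43 lip x -73.2 y -0.1 z -8.0 rpy [1.649e+02 1.000e-02 8.480e+01] F [ 3.9  0.4 -3.1] T [-0.09 -0.44  0.02] w 0.0117
```

Contact with the pocket's back wall at about lip x -73.2 (shift of the frame ≈ +7 mm). Back off and swing down.

```bash
python3 -c "
from h import *
where(7.3)
for th,pz in((15,-6),(11,-4.5),(7,-3)):
  p,r=bay(-75.0,pz,th,dx=7.3); print(np.round(p,4)); todo(p,r)"
```

```text
t 12.43 lip x -75.5 y -0.1 z -8.0 rpy [1.649e+02 1.000e-02 8.480e+01] F [ 3.9  0.4 -3.1] T [-0.09 -0.44  0.02] w 0.0117
[ 0.5601 -0.1829  0.1164]
t 12.42 pos [ 0.5595 -0.1829  0.1145] rpy [1.649e+02 1.000e-02 8.480e+01] F [ 3.9  0.4 -3.1] T [-0.09 -0.44  0.02] w 0.0117
shift tool mm [ 0.1  1.  -1.6] rotvec [0.1  0.01 0.01]
[ 0.5636 -0.1832  0.1133]
t 12.42 pos [ 0.5595 -0.1829  0.1145] rpy [1.649e+02 1.000e-02 8.480e+01] F [ 3.9  0.4 -3.1] T [-0.09 -0.44  0.02] w 0.0117
shift tool mm [0.1 3.6 2.3] rotvec [4.1  0.01 0.01]
[ 0.5668 -0.1835  0.1099]
t 12.42 pos [ 0.5595 -0.1829  0.1145] rpy [1.649e+02 1.000e-02 8.480e+01] F [ 3.9  0.4 -3.1] T [-0.09 -0.44  0.02] w 0.0117
shift tool mm [0.1 5.8 6.3] rotvec [8.1  0.01 0.01]
```

```bash
python3 -m creep '[{"tx":0,"ty":0.0017,"tz":-0.0012,"rx":0,"ry":0,"rz":0},{"tx":0,"ty":0.0006,"tz":0.0009,"rx":1,"ry":0,"rz":0},{"tx":0,"ty":0.0006,"tz":0.0009,"rx":1,"ry":0,"rz":0},{"tx":0,"ty":0.0006,"tz":0.0009,"rx":1,"ry":0,"rz":0},{"tx":0,"ty":0.0006,"tz":0.0009,"rx":1,"ry":0,"rz":0},{"tx":0,"ty":0,"tz":0,"rx":0,"ry":0,"rz":0}]'
python3 -c "
from h import *
where(7.3)
p,r=bay(-75.0,-3,7,dx=7.3);todo(p,r)"
```

```text
time_s: 13.18
tool_pos: [0.5635, -0.1831, 0.1126]
tool_rot: [169.0, -0.0, 84.8]
force: [0.1, -0.8, -1.4]
grip_width: 0.0114
t 13.18 lip x -75.1 y 0.1 z -5.1 rpy [ 1.6904e+02 -2.0000e-02  8.4820e+01] F [ 0.1 -0.8 -1.4] T [-0.    0.16 -0.05] w 0.0114
t 13.18 pos [ 0.5635 -0.1831  0.1126] rpy [ 1.6904e+02 -2.0000e-02  8.4820e+01] F [ 0.1 -0.8 -1.4] T [-0.    0.16 -0.05] w 0.0114
shift tool mm [-0.1  2.7  3.3] rotvec [ 3.96 -0.03  0.02]
```

```bash
python3 -m creep '[{"tx":0,"ty":0.0006,"tz":0.0008,"rx":1,"ry":0,"rz":0},{"tx":0,"ty":0.0007,"tz":0.0008,"rx":1,"ry":0,"rz":0},{"tx":0,"ty":0.0007,"tz":0.0008,"rx":1,"ry":0,"rz":0},{"tx":0,"ty":0.0007,"tz":0.0008,"rx":1,"ry":0,"rz":0},{"tx":0,"ty":0,"tz":0,"rx":0,"ry":0,"rz":0}]'
python3 -c "
from h import *
where(7.3)
p,r=bay(-75.3,-1.5,4,dx=7.3);todo(p,r)
import cv2
from cell import env
c=env.read_camera('side')['pixels'][:,:,::-1]
cv2.imwrite('pics/d.png',cv2.resize(c[110:290,270:480],None,fx=3.5,fy=3.2,interpolation=2))"
```

```text
time_s: 13.8
tool_pos: [0.5668, -0.1834, 0.11]
tool_rot: [173.0, -0.0, 84.8]
force: [-0.1, 0.2, -0.9]
grip_width: 0.0119
t 13.8 lip x -74.9 y 0.0 z -2.9 rpy [ 1.7301e+02 -2.0000e-02  8.4820e+01] F [-0.1  0.2 -0.9] T [0.01 0.07 0.01] w 0.0119
t 13.8 pos [ 0.5668 -0.1834  0.11  ] rpy [ 1.7301e+02 -2.0000e-02  8.4820e+01] F [-0.1  0.2 -0.9] T [0.01 0.07 0.01] w 0.0119
shift tool mm [-0.1  1.5  2.6] rotvec [ 2.99 -0.02  0.02]
```

View pics/d.png

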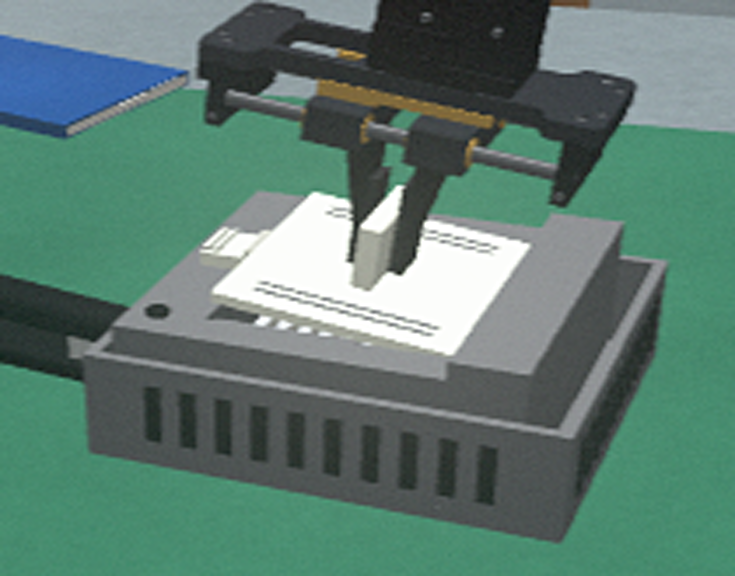

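The lip is hidden under the ledge (right, ~515,270 in the crop) and the +x edge is just above the catch (~250,245). Continue swinging.

```bash
python3 -m creep '[{"tx":0,"ty":0.0005,"tz":0.0009,"rx":1,"ry":0,"rz":0},{"tx":0,"ty":0.0005,"tz":0.0009,"rx":1,"ry":0,"rz":0},{"tx":0,"ty":0,"tz":0,"rx":0,"ry":0,"rz":0}]'
python3 -c "
from h import *
where(7.3)"
python3 -m creep '[{"tx":0,"ty":0.0005,"tz":0.0009,"rx":1,"ry":0,"rz":0},{"tx":0,"ty":0,"tz":0,"rx":0,"ry":0,"rz":0}]'
python3 -c "
from h import *
where(7.3)
for th,pz in((2,-.5),(0,0)):
  p,r=bay(-75.5,pz,th,dx=7.3);todo(p,r)"
```

```text
time_s: 14.22
tool_pos: [0.5675, -0.1837, 0.1084]
tool_rot: [175.1, 0.0, 84.8]
force: [-0.6, -1.0, 0.8]
grip_width: 0.0118
t 14.22 lip x -75.7 y -0.2 z -2.0 rpy [175.07   0.    84.8 ] F [-0.6 -1.   0.8] T [-0.03  0.36  0.  ] w 0.0118
time_s: 14.48
tool_pos: [0.5682, -0.1838, 0.1076]
tool_rot: [176.0, 0.0, 84.8]
force: [-3.4, 0.7, 1.9]
grip_width: 0.0113
t 14.47 lip x -75.7 y -0.2 z -1.5 rpy [1.7604e+02 1.0000e-02 8.4800e+01] F [-3.4  0.7  1.9] T [-0.01  0.4   0.  ] w 0.0113
t 14.48 pos [ 0.5682 -0.1838  0.1076] rpy [1.7604e+02 1.0000e-02 8.4800e+01] F [-3.4  0.7  1.9] T [-0.01  0.4   0.  ] w 0.0113
shift tool mm [0.2 1.4 1.6] rotvec [1.96 0.01 0.  ]
t 14.48 pos [ 0.5682 -0.1838  0.1076] rpy [1.7604e+02 1.0000e-02 8.4800e+01] F [-3.4  0.7  1.9] T [-0.01  0.4   0.  ] w 0.0113
shift tool mm [0.2 2.5 3.8] rotvec [3.96 0.01 0.  ]
```

```bash
python3 -m creep '[{"tx":0,"ty":0.0006,"tz":0.0009,"rx":1,"ry":0,"rz":0},{"tx":0,"ty":0,"tz":0,"rx":0,"ry":0,"rz":0}]'
python3 -c "
from h import *
where(7.3)"
python3 -m creep '[{"tx":0,"ty":0.0006,"tz":0.0009,"rx":1,"ry":0,"rz":0},{"tx":0,"ty":0,"tz":0,"rx":0,"ry":0,"rz":0}]'
python3 -c "
from h import *
where(7.3)"
python3 -m creep '[{"tx":0,"ty":0.0006,"tz":0.0009,"rx":1,"ry":0,"rz":0},{"tx":0,"ty":0,"tz":0,"rx":0,"ry":0,"rz":0}]'
python3 -c "
from h import *
where(7.3)"
```

```text
time_s: 14.72
tool_pos: [0.5689, -0.1838, 0.1067]
tool_rot: [177.1, 0.0, 84.8]
force: [-2.4, -1.0, 2.7]
grip_width: 0.012
t 14.72 lip x -75.7 y -0.2 z -1.2 rpy [177.05   0.    84.8 ] F [-2.4 -1.   2.7] T [-0.02  0.45 -0.01] w 0.012
time_s: 14.98
tool_pos: [0.5693, -0.1838, 0.1053]
tool_rot: [178.1, -0.0, 84.8]
force: [-0.8, -0.2, 0.7]
grip_width: 0.0118
t 14.97 lip x -76.0 y -0.1 z -1.2 rpy [ 1.7809e+02 -1.0000e-02  8.4810e+01] F [-0.8 -0.2  0.7] T [-0.08  0.44 -0.  ] w 0.0118
time_s: 15.22
tool_pos: [0.5699, -0.1838, 0.1045]
tool_rot: [179.1, -0.0, 84.8]
force: [-2.4, -0.5, -2.1]
grip_width: 0.0117
t 15.22 lip x -76.0 y -0.1 z -0.7 rpy [ 1.7909e+02 -2.0000e-02  8.4810e+01] F [-2.4 -0.5 -2.1] T [-0.01  0.48  0.06] w 0.0117
```

```bash
python3 -m creep '[{"tx":0,"ty":0.0006,"tz":0.0009,"rx":0.9,"ry":0,"rz":0},{"tx":0,"ty":0,"tz":0,"rx":0,"ry":0,"rz":0}]'
python3 -c "
from h import *
where(7.3)
import cv2
from cell import env
c=env.read_camera('side')['pixels'][:,:,::-1]
cv2.imwrite('pics/e.png',cv2.resize(c[150:250,300:450],None,fx=5,fy=5,interpolation=2))"
```

```text
time_s: 15.48
tool_pos: [0.5704, -0.1839, 0.1037]
tool_rot: [180.0, -0.0, 84.8]
force: [-3.2, 0.3, -3.0]
grip_width: 0.0115
t 15.47 lip x -76.0 y -0.1 z -0.3 rpy [ 1.7999e+02 -1.0000e-02  8.4810e+01] F [-3.2  0.3 -3. ] T [-0.02  0.63 -0.02] w 0.0115
```

View pics/e.png

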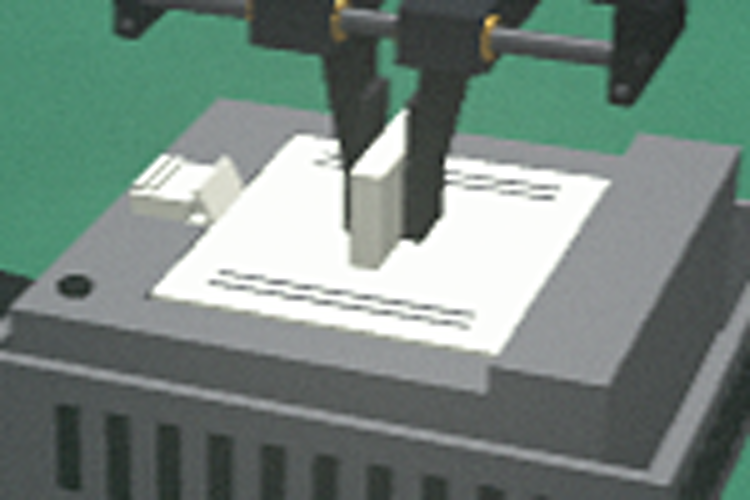

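Level, but the ledge is pressing the lip down and the catch still pushes in −x, so the frame seems low. Press straight down in small steps.

```bash
for i in 1; do python3 -m creep '[{"tx":0,"ty":0,"tz":0.0006,"rx":0,"ry":0,"rz":0},{"tx":0,"ty":0,"tz":0,"rx":0,"ry":0,"rz":0}]'; done
python3 -c "
from h import *
where(7.3)"
python3 -m creep '[{"tx":0,"ty":0,"tz":0.0006,"rx":0,"ry":0,"rz":0},{"tx":0,"ty":0,"tz":0,"rx":0,"ry":0,"rz":0}]'
python3 -c "
from h import *
where(7.3)"
python3 -m creep '[{"tx":0,"ty":0,"tz":0.0006,"rx":0,"ry":0,"rz":0},{"tx":0,"ty":0,"tz":0,"rx":0,"ry":0,"rz":0}]'
python3 -c "
from h import *
where(7.3)"
```

```text
time_s: 15.78
tool_pos: [0.5705, -0.1839, 0.1034]
tool_rot: [179.9, 0.0, 84.8]
force: [-2.9, 0.6, -1.2]
grip_width: 0.0115
t 15.78 lip x -75.9 y -0.1 z -0.7 rpy [179.93   0.    84.8 ] F [-2.9  0.6 -1.2] T [0.08 0.68 0.  ] w 0.0115
time_s: 16.02
tool_pos: [0.5707, -0.184, 0.1029]
tool_rot: [179.9, 0.0, 84.8]
force: [-4.1, 0.6, -0.6]
grip_width: 0.0118
t 16.02 lip x -75.7 y -0.2 z -1.2 rpy [1.7991e+02 1.0000e-02 8.4800e+01] F [-4.1  0.6 -0.6] T [0.08 0.75 0.01] w 0.0118
time_s: 16.27
tool_pos: [0.5718, -0.184, 0.1026]
tool_rot: [179.8, 0.0, 84.8]
force: [0.8, -0.8, -2.0]
grip_width: 0.0114
t 16.27 lip x -74.5 y -0.1 z -1.8 rpy [1.7976e+02 1.0000e-02 8.4810e+01] F [ 0.8 -0.8 -2. ] T [-0.05 -0.1   0.04] w 0.0114
```

The catch snapped over: the −x push vanished (Fx −4.1 → +0.8). Continue down to the rims.

```bash
python3 -m creep '[{"tx":0,"ty":0,"tz":0.0005,"rx":0.2,"ry":0,"rz":0},{"tx":0,"ty":0,"tz":0,"rx":0,"ry":0,"rz":0}]'
python3 -c "
from h import *
where(7.3)"
python3 -m creep '[{"tx":0,"ty":0,"tz":0.0005,"rx":0,"ry":0,"rz":0},{"tx":0,"ty":0,"tz":0,"rx":0,"ry":0,"rz":0}]'
python3 -c "
from h import *
where(7.3)
import cv2
from cell import env
c=env.read_camera('side')['pixels'][:,:,::-1]
cv2.imwrite('pics/f.png',cv2.resize(c[150:250,300:450],None,fx=5,fy=5,interpolation=2))"
```

```text
time_s: 16.52
tool_pos: [0.5717, -0.184, 0.1024]
tool_rot: [180.0, 0.0, 84.8]
force: [-0.5, 0.3, -0.5]
grip_width: 0.0116
t 16.52 lip x -74.7 y -0.1 z -1.6 rpy [1.7999e+02 1.0000e-02 8.4810e+01] F [-0.5  0.3 -0.5] T [-0.05 -0.21 -0.02] w 0.0116
time_s: 16.77
tool_pos: [0.5717, -0.184, 0.1023]
tool_rot: [180.0, 0.0, 84.8]
force: [0.7, 0.0, 5.1]
grip_width: 0.0116
t 16.77 lip x -74.7 y -0.2 z -1.7 rpy [1.7998e+02 3.0000e-02 8.4810e+01] F [0.7 0.  5.1] T [ 0.07 -0.12 -0.03] w 0.0116
```

View pics/f.png

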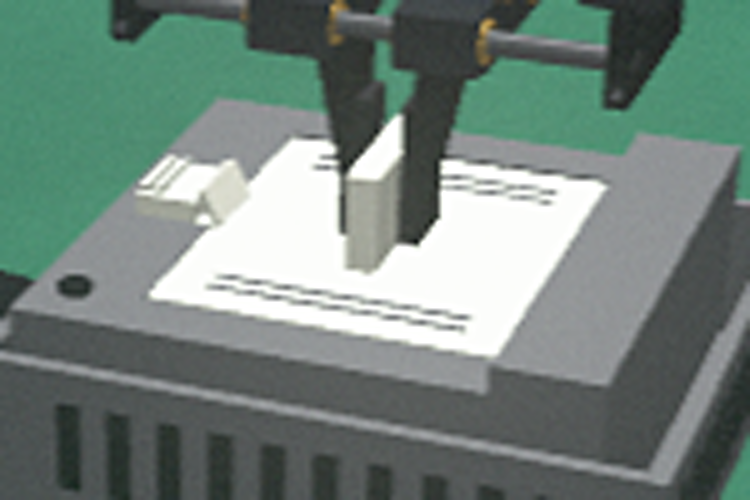

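Seated: the catch's nose (~230,205 in the crop) has come forward over the lid's edge, and rim contact shows as Fz +5 N. One more gentle press, unload, release.

```bash
python3 -m creep '[{"tx":0,"ty":0,"tz":0.0004,"rx":0,"ry":0,"rz":0},{"tx":0,"ty":0,"tz":0,"rx":0,"ry":0,"rz":0}]'
python3 -c "
from h import *
where(7.3)"
python3 -m creep '[{"tx":0,"ty":0,"tz":-0.0007,"rx":0,"ry":0,"rz":0},{"tx":0,"ty":0,"tz":0,"rx":0,"ry":0,"rz":0}]'
python3 -c "
from h import *
where(7.3)"
python3 -m creep '[{"tx":0,"ty":0,"tz":0,"rx":0,"ry":0,"rz":0},{"tx":0,"ty":0,"tz":0,"rx":0,"ry":0,"rz":0},{"tx":0,"ty":0,"tz":0,"rx":0,"ry":0,"rz":0},{"tx":0,"ty":0,"tz":0,"rx":0,"ry":0,"rz":0},{"tx":0,"ty":0,"tz":0,"rx":0,"ry":0,"rz":0}]' 0.04 10
python3 -c "
from h import *
where(7.3)"
```

```text
time_s: 17.08
tool_pos: [0.5718, -0.184, 0.1023]
tool_rot: [180.0, 0.0, 84.8]
force: [-0.2, 0.8, 7.6]
grip_width: 0.0119
t 17.07 lip x -74.7 y -0.1 z -1.7 rpy [1.7997e+02 4.0000e-02 8.4810e+01] F [-0.2  0.8  7.6] T [ 0.05 -0.05 -0.02] w 0.0119
time_s: 17.32
tool_pos: [0.5717, -0.1841, 0.1023]
tool_rot: [180.0, 0.0, 84.8]
force: [0.8, -1.3, 5.6]
grip_width: 0.0118
t 17.32 lip x -74.7 y -0.2 z -1.7 rpy [1.7998e+02 2.0000e-02 8.4800e+01] F [ 0.8 -1.3  5.6] T [-0.   -0.47  0.01] w 0.0118
time_s: 17.95
tool_pos: [0.5707, -0.1839, 0.1015]
tool_rot: [-179.9, -0.0, 84.8]
force: [0.2, -0.5, -0.1]
grip_width: 0.0392
t 17.95 lip x -75.8 y -0.1 z -2.4 rpy [-179.88   -0.     84.8 ] F [ 0.2 -0.5 -0.1] T [-0.02 -0.12  0.01] w 0.0392
```

```bash
python3 -m creep '[{"tx":0,"ty":0,"tz":-0.005,"rx":0,"ry":0,"rz":0},{"tx":0,"ty":0,"tz":-0.015,"rx":0,"ry":0,"rz":0},{"tx":0,"ty":0,"tz":-0.02,"rx":0,"ry":0,"rz":0},{"tx":0,"ty":0,"tz":-0.03,"rx":0,"ry":0,"rz":0},{"tx":0,"ty":0,"tz":-0.03,"rx":0,"ry":0,"rz":0},{"tx":0,"ty":0,"tz":-0.03,"rx":0,"ry":0,"rz":0},{"tx":-0.03,"ty":0,"tz":-0.02,"rx":0,"ry":0,"rz":0},{"tx":-0.04,"ty":0,"tz":0,"rx":0,"ry":0,"rz":0},{"tx":-0.04,"ty":0,"tz":0,"rx":0,"ry":0,"rz":0},{"tx":-0.04,"ty":0,"tz":0,"rx":0,"ry":0,"rz":0},{"tx":-0.04,"ty":0,"tz":0,"rx":0,"ry":0,"rz":0},{"tx":-0.03,"ty":0,"tz":0,"rx":0,"ry":0,"rz":0},{"tx":0,"ty":0,"tz":0,"rx":0,"ry":0,"rz":0},{"tx":0,"ty":0,"tz":0,"rx":0,"ry":0,"rz":0}]'
python3 -c "
from h import *
where(7.3)
import cv2
from cell import env
for n in('side','top'):
  c=env.read_camera(n)['pixels'][:,:,::-1]; cv2.imwrite('pics/z%s.png'%n,c)
  c=c[150:250,300:450] if n=='side' else c[190:365,365:530]
  cv2.imwrite('pics/zc%s.png'%n,cv2.resize(c,None,fx=5 if n=='side' else 3.4,fy=5 if n=='side' else 3.4,interpolation=2))"
```

```text
time_s: 19.7
tool_pos: [0.5517, -0.4019, 0.2528]
tool_rot: [-180.0, -0.0, 84.9]
force: [-0.3, 0.8, 1.0]
grip_width: 0.0399
t 19.7 lip x -74.9 y -219.0 z 148.8 rpy [-1.7998e+02 -3.0000e-02  8.4860e+01] F [-0.3  0.8  1. ] T [ 0.   -0.09  0.  ] w 0.0399
```

View pics/zcside.png

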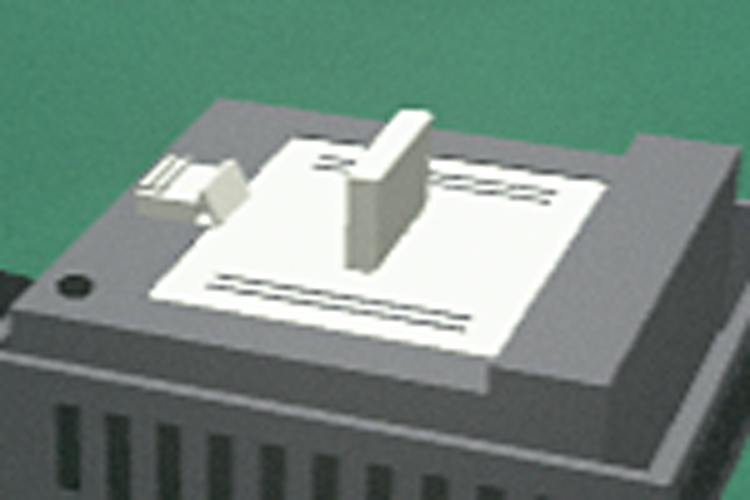

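View pics/zctop.png

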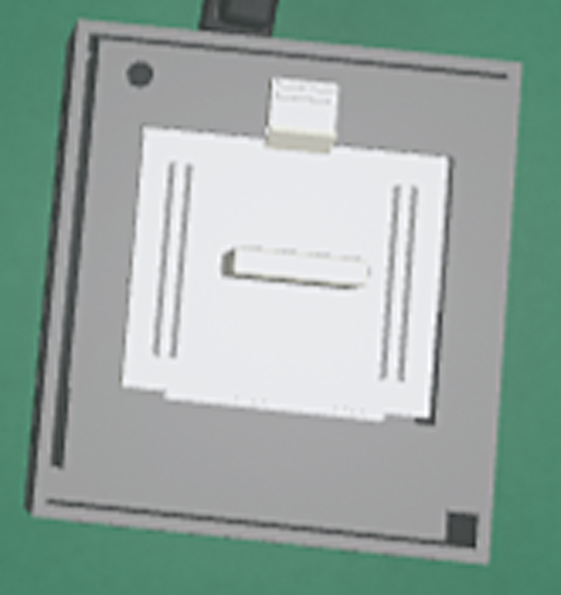

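View pics/ztop.png

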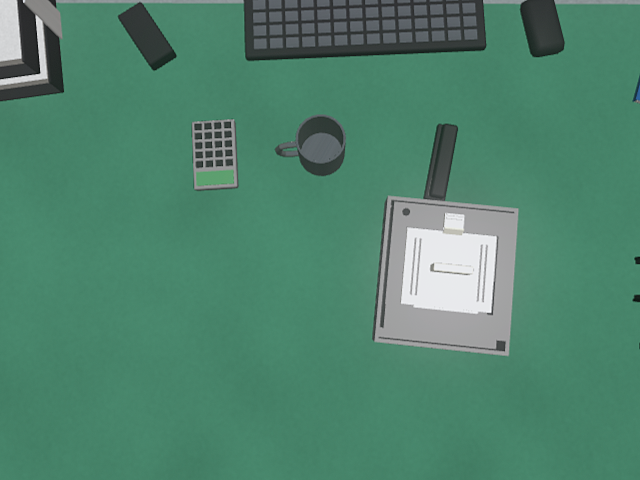

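Catch is back at its starting pixels (top crop 267–335, 150), over the lid's edge; bystanders unchanged. Quick pose check.

```bash
python3 - <<'E'
from h import *
S=np.array
g=S([[143,127],[450,157],[432,418],[122,386]])/3.4+[364.6,189.6]
w=cast("top",g,.0743)[:,:2]; m=S([[60,70],[60,-70],[-60,-70],[-60,70]])/1e3
th,o,r=rigid(m,w); a=np.radians(-5.2); R=S([[np.cos(a),-np.sin(a)],[np.sin(a),np.cos(a)]])
print(th,(o-[.56367,-.18318])@R*1e3,r*1e3)
# bystanders / catch change
a=cv2.imread("pics/top0.png").astype(int);b=cv2.imread("pics/ztop.png").astype(int)
for n,(u0,u1,v0,v1) in dict(mug=(270,350,110,180),stapler=(420,462,118,196),calc=(185,245,112,195),catch=(440,468,208,236)).items(): print(n,np.abs(a-b)[v0:v1,u0:u1].mean())
# tilt: fin top vs. expected in side view
X=o; Rl=Rn.from_euler("z",th,degrees=True).as_matrix()
P=[Rl@(S(p)/1e3)+[o[0],o[1],.0683] for p in([-6,30,42],[6,30,42],[6,-30,42],[60,70,6],[-60,70,6])]
print(np.round((proj("side",P)-[299.6,149.6])*5))
E
```

```text
-5.0465696563952225 [6.64630301 0.4713523 ] [1.20495205 0.9980335  0.9386523  0.69356198]
mug 1.7242261904761904
stapler 3.064916564916565
calc 1.9130522088353414
catch 13.098639455782314
[[382. 180.]
 [347. 174.]
 [404. 107.]
 [151. 297.]
 [502. 358.]]
```

```bash
python3 -c "
from cell import env
print(env.sign_off())"
```

```text
the job is handed in; nothing more can be done
None
```

I fitted the lid and handed the job in after about 20 s of robot time. The hand-in reports no verdict.

**What I did:** I gripped the lid by its fin and held it tilted 15° over the bay. I slid the lip under the ledge until it touched the back wall, backed off and swung the lid down. I then pressed in steps of about half a millimetre until the catch snapped over, and down to the rims. The highest reading was 7.6 N, well below the 30 N limit. Then I let go and moved the arm clear.

**Last checks:**

| Check | Measured | Allowed |
|---|---|---|
| Yaw relative to the housing | about 0.15° | below 3.4° |
| Lip x in the housing frame | about -69 mm | -85.5 to -65.5 mm |
| Lip y | about +0.5 mm | within 5 mm |
| Grip-point height | about 92.3 mm | 91 to 97 mm |

- **Lid:** it was level (to 0.1°) when released, and its edges in the side view afterwards match a flat lid to about 1 pixel.
- **Catch:** it looks back at its starting position, over the lid's edge. I judged this by eye, because the pixel comparison of that patch (13) is affected by the lid now being in it.
- **Mug, stapler and calculator:** their image patches are essentially unchanged.

**What disagreed:**
- **Frame x offset:** the first pictures gave about +5 mm and touch gave about +7 mm. I used the touch value.
- **Frame height:** it turned out about 1.7 mm low. That leaves the grip-point height only about 1.3 mm inside its lower limit.

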